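Find the cartridge that has its brass core and show it to the scanner

TASK

Of the two look-alike cartridges standing on the bench, one was closed with a plastic blank where its brass core should be: lift them one after the other and feel which is heavier. Set the light one gently into the free nest of the blue rework tray, blue tab pointing the same way as those of its neighbours, and finish holding the heavy one upright and still in the gripper, its label facing the scanner's window squarely, about 8 cm in front of it and level with it, touching nothing else; do not put it down. Keep both cartridges upright, do not touch the scanner, and leave everything else on the bench as it is.

Things in the scene. Friction and masses are not known exactly. Their poses are not given: they have to be found in the camera images.
- cart_1_mid (a point): centre (half-way up) of one of the two look-alike cartridges on the bench: dark grey upright block with white cap, 70 (x) x 40 (y) x 60 mm (z), flat broad sides to grip across the 40 mm. Own axes: z up, x from blue tab (-x end) to label (+x end). Either may hold the brass core (unseen, loose by 1 mm), which makes it 130 to 230 g heavier than the other; 0.09 to 0.33 kg in all
- cart_1_tab (a point): centre of that cartridge's blue grip tab (14 x 24 x 6 mm), 41 mm from its middle towards -x, 56 mm above its underside
- cart_1_label (a point): centre of that cartridge's white label with a square code (30 x 34 mm), on the +x end face, 35 mm from its middle and half-way up; it faces the cartridge's +x
- cart_2_mid (a point): centre (half-way up) of one of the two look-alike cartridges on the bench: dark grey upright block with white cap, 70 (x) x 40 (y) x 60 mm (z), flat broad sides to grip across the 40 mm. Own axes: z up, x from blue tab (-x end) to label (+x end). Either may hold the brass core (unseen, loose by 1 mm), which makes it 130 to 230 g heavier than the other; 0.09 to 0.33 kg in all
- cart_2_tab (a point): centre of that cartridge's blue grip tab (14 x 24 x 6 mm), 41 mm from its middle towards -x, 56 mm above its underside
- cart_2_label (a point): centre of that cartridge's white label with a square code (30 x 34 mm), on the +x end face, 35 mm from its middle and half-way up; it faces the cartridge's +x
- tray: blue rework tray, 112 x 244 x 14 mm, fixed; origin under its centre. It has three nests side by side along its y, 76 mm apart; the outer two are taken by cartridges with their blue tabs towards the tray's -x (the robot's side)
- nest (a point): centre of the floor of the tray's free middle nest, 4 mm above the bench. The nest is 78 mm (x) by 48 mm (y) inside, its rim 8 mm high; axes as the tray's: x away from the operator's side, z up. A cartridge the right way round has its own x along the nest's x; its middle then is 30 mm above this point
- scanner: hands-free presentation scanner, dark grey, on a round foot 100 mm across, head 62 x 86 x 82 mm, 166 mm tall overall, fixed; origin under it, the window looks along its -x
- window (a point): centre of the scanner's dark window (62 mm wide, 52 mm high), 125 mm above the bench, 30 mm in front of the scanner's origin. Its x points into the scanner, so what is shown lies on its -x side; y across, z up. A cartridge whose label faces the window has its own x along this x
- cart_3: cartridge of the same make (70 x 40 x 60 mm), already standing in the tray's nest at its +y end; origin under it
- cart_4: cartridge of the same make, already standing in the tray's nest at its -y end; origin under it
- mouse: black computer mouse, about 90 x 60 x 33 mm; origin under it
- driver: screwdriver with a yellow handle, 200 mm long, 26 mm thick, lying on the bench along its own x; origin under it
- wipes: white round canister with a blue cap, 84 mm across, 170 mm tall; origin under it

How it is judged (in metres and radians):
On the way, in this order (a step that is already met when the one before it is completed fails the run):
1. one of the two cartridges is lifted clear of the bench (((height (world z) of cart_1_mid above 0.065 m and contact force between the fingers and cart_1 above 1 N) or (height (world z) of cart_2_mid above 0.065 m and contact force between the fingers and cart_2 above 1 N))), for 0.2 s.
2. the light cartridge stands in the tray's free nest, tab towards the same side as its neighbours, let go ((((x of cart_1_mid in the frame of nest between -0.008 and 0.008 m and y of cart_1_mid in the frame of nest between -0.008 and 0.008 m and z of cart_1_mid in the frame of nest between 0.026 and 0.034 m and x of cart_1_tab in the frame of nest below -0.03 m and angle between cart_1_mid's own z axis and vertical below 0.08 rad and linear speed of cart_1 below 0.02 m/s and contact force between the fingers and cart_1 below 0.1 N and contact force between cart_1 and tray above 0.3 N) and contact force between cart_1 and tray below 2 N) or ((x of cart_2_mid in the frame of nest between -0.008 and 0.008 m and y of cart_2_mid in the frame of nest between -0.008 and 0.008 m and z of cart_2_mid in the frame of nest between 0.026 and 0.034 m and x of cart_2_tab in the frame of nest below -0.03 m and angle between cart_2_mid's own z axis and vertical below 0.08 rad and linear speed of cart_2 below 0.02 m/s and contact force between the fingers and cart_2 below 0.1 N and contact force between cart_2 and tray above 0.3 N) and contact force between cart_2 and tray below 2 N))), for 0.2 s.
At the end, for the whole second after the job is handed in: Light one (under 2 N on the tray) upright in the free nest within 8 mm, tab as its neighbours, let go; heavy one held by the fingers alone, still, upright within 0.2 rad, label 30 to 130 mm before the window, within 30 mm of its centre across and in height, facing it within 0.4 rad ((((x of cart_1_mid in the frame of nest between -0.008 and 0.008 m and y of cart_1_mid in the frame of nest between -0.008 and 0.008 m and z of cart_1_mid in the frame of nest between 0.026 and 0.034 m and x of cart_1_tab in the frame of nest below -0.03 m and angle between cart_1_mid's own z axis and vertical below 0.08 rad and linear speed of cart_1 below 0.02 m/s and contact force between the fingers and cart_1 below 0.1 N and contact force between cart_1 and tray above 0.3 N) and contact force between cart_1 and tray below 2 N and (x of cart_2_label in the frame of window between -0.13 and -0.03 m and y of cart_2_label in the frame of window between -0.03 and 0.03 m and z of cart_2_label in the frame of window between -0.03 and 0.03 m and x of cart_2_tab in the frame of window below -0.098 m and angle between the x axis of cart_2_mid and the x axis of window, either way round below 0.4 rad and angle between cart_2_mid's own z axis and vertical below 0.2 rad and contact force between the fingers and cart_2 above 1 N and linear speed of cart_2 below 0.03 m/s and contact force between cart_2 and scanner below 0.1 N and contact force between cart_2 and tray below 0.1 N and contact force between cart_2 and cart_1 below 0.1 N)) or ((x of cart_2_mid in the frame of nest between -0.008 and 0.008 m and y of cart_2_mid in the frame of nest between -0.008 and 0.008 m and z of cart_2_mid in the frame of nest between 0.026 and 0.034 m and x of cart_2_tab in the frame of nest below -0.03 m and angle between cart_2_mid's own z axis and vertical below 0.08 rad and linear speed of cart_2 below 0.02 m/s and contact force between the fingers and cart_2 below 0.1 N and contact force between cart_2 and tray above 0.3 N) and contact force between cart_2 and tray below 2 N and (x of cart_1_label in the frame of window between -0.13 and -0.03 m and y of cart_1_label in the frame of window between -0.03 and 0.03 m and z of cart_1_label in the frame of window between -0.03 and 0.03 m and x of cart_1_tab in the frame of window below -0.098 m and angle between the x axis of cart_1_mid and the x axis of window, either way round below 0.4 rad and angle between cart_1_mid's own z axis and vertical below 0.2 rad and contact force between the fingers and cart_1 above 1 N and linear speed of cart_1 below 0.03 m/s and contact force between cart_1 and scanner below 0.1 N and contact force between cart_1 and tray below 0.1 N and contact force between cart_1 and cart_2 below 0.1 N)))); the arm keeps its last pose, push and grip.
It fails at once if a cartridge is dropped (falls free at over 0.5 m/s) ((linear speed of cart_1 above 0.5 m/s and contact force between the fingers and cart_1 below 0.05 N) or (linear speed of cart_2 above 0.5 m/s and contact force between the fingers and cart_2 below 0.05 N)).
It fails at once if a cartridge is tipped over (angle between any of cart_1_mid, cart_2_mid's own z axis and vertical above 0.6 rad).
It fails at once if the scanner is pushed or bumped (contact force between any of the arm, the fingers, cart_1, cart_2 and scanner above 2 N).
It fails at once if the cartridges already in the tray are moved by more than 10 mm (distance of any of cart_3, cart_4 from where it was at the start of the episode above 0.01 m).
It fails at once if mouse, screwdriver or canister are moved by more than 20 mm (distance of any of mouse, driver, wipes from where it was at the start of the episode above 0.02 m).
It also fails if it takes over 72 s, if anything falls off the work surface, if the arm or the gripper's body presses on something with over 40 N, if the wrist force passes 120 N, or if a joint passes its speed limit or range.

ROBOT

A 6-joint arm with a two-finger parallel gripper is mounted at the origin on the work surface. World frame = base frame: x ahead of the robot, y to its left, z up, the work surface at z = 0. Lengths are in mm, angles in degrees, forces in N, time in s.
With the tool pointing down it reaches from about 350 to 1000 mm from the base axis. Payload 7.1 kg.
Tool frame: the origin (TCP) lies midway between the tips of the shut fingers; the grasp point (between the pads) lies 19 mm behind it; z points along the fingers, y is the line along which they close (so a half turn about z gives the same grasp; the last joint's range is limited). The gripper opens to 85 mm and grips with 20 to 120 N. Pads are 22 mm wide; open, the fingers measure 114 mm over their backs; the gripper's body (76 mm by 85 mm) begins 54 mm behind the grasp point. The pads swing forward as they close: fully open they stand 13 mm farther back than shut.
Start: joints at [75.86, 24.242, 93.386, -0, 62.372, -1.089], TCP at [141.116, 608.844, 193.519] pointing down, gripper open.
Joint ranges: [-172.04, 172.04], [-51.8, 120.97], [4.93, 147.93], [-75.15, 255.16], [6.16, 154.13], [-145.62, 145.62]. Speed limits (degrees/s): [136.94, 136.94, 172.46, 180, 180, 180].

INTERFACE

Orientations are given as a 3x3 rotation matrix whose columns are the frame's x, y, z axes.
In Python, from rig import status, eyes, job gives the robot as it stands.
- The arm moves only by the tool move_arm, never from a script. Its argument "motion" is a list of rows, each an object of numbers: "dx", "dy", "dz": the shift along the tool's x, y, z in mm; "wx", "wy", "wz": the turn, a rotation vector about the tool's x, y, z in degrees; "hand": the gripper's target within -1 to 1 (shut at 1, half-way at 0, fully open at -1). A call has 1 to 5 rows; each row shifts and turns the commanded pose from where the row before left it, along the tool's axes as they then stand; what a row does not reach is not made up. A row lasts 1/10 s, in which the tool goes at most 50 mm and 8.59 degrees, less where a joint would pass 70% of its speed; a pose out of reach is approached as far as the arm can. A call with a gripper value outside its range is refused whole. The fingers move at their own pace and stop on an object; "force" is the grip in N (left out, the last holds). Time passes only in rows, so rows that do not move let the fingers close. It gives the time, the measured TCP pose, the force, the opening and the grip force at its end, in the units of the state.
- status.sense(): the state, without advancing time (a new reading comes with each control period).
- eyes.capture(name): name is "side" or "top" or "wrist"; returns (picture, depth): 384x512x3 uint8, red, green, blue; 384x512 float32, mm along the optical axis (not along the pixel's ray), 0 where there is no reading.
- eyes.calibration(name): a dict with "camera_matrix" (3x3 intrinsics, pixels), "distortion" ([k1, k2, p1, p2, k3] as OpenCV has them; the pictures are not rectified), "origin" and "attitude" of the camera in the world. Camera axes: x right, y down, z forward; pixel columns grow to the right and rows downward; lengths in mm; the calibration is good to about 2 mm. A picture is of the moment at which its call begins: read the wrist's pose just before it. calibration takes no time and is no camera call; for the wrist camera it gives the pose at the moment of the call.
- job.job_done(): hands the job in; it is judged then, once.
The state is a dict: "time": time; "joints": joint angles; "joint_velocities": joint speeds; "joint_efforts": joint torques, N m; "position": TCP position; "orientation": TCP orientation; "wrist_force": force on the tool from outside, world axes, zero at the start; "torque": the same for the moment, N m; "opening": finger opening in mm; "grip_force": force on a finger pad.
Only numpy, scipy, OpenCV 4.12 (cv2) and the standard library are available. Lean on these libraries where they do the work, as an engineer would, in place of code of your own. Each camera call takes 0.05 s, during which the arm holds its last target. There are 200 camera calls.

## Working session

There is one attempt and no reset: what is moved stays moved. The work goes in short steps, Python scripts to look and compute and a tool call to move; the robot and the scene stay as the last step left them, time stands still between calls to the robot, and variables do not carry over. Pictures are saved under pics/ and viewed, at most 10 in all, crops included, and the job is handed in when it is done.

Besides the shell and the picture viewer there is one more tool, called after ">>>" as a command line: name --argument value ..., lists and objects as JSON in quotes. move_arm: Moves the arm, as the interface text tells. Its arguments: {"type":"object","properties":{"motion":{"type":"array"},"force":{"type":"number"}},"required":["motion"]}

```bash
ls && mkdir -p pics && python3 - <<'E'
from rig import status, eyes
import cv2,numpy as np
s=status.sense();print({k:np.round(v,2).tolist() for k,v in s.items()})
for n in("top","side"):
    p,d=eyes.capture(n);c=eyes.calibration(n)
    print(n,{k:np.round(v,3).tolist() for k,v in c.items()})
    cv2.imwrite(f"pics/{n}0.png",p[:,:,::-1]);np.savez(f"{n}0.npz",p=p,d=d)
E
```

```text
pics
{'time': 0.0, 'joints': [75.86, 24.28, 93.43, 0.0, 62.37, -1.09], 'joint_velocities': [0.02, -0.04, 0.03, 0.09, 0.02, -0.06], 'joint_efforts': [-0.0, -55.74, -28.17, -0.0, 0.01, 0.0], 'position': [140.98, 608.29, 192.75], 'orientation': [[-0.97, 0.23, -0.0], [0.23, 0.97, -0.0], [0.0, -0.0, -1.0]], 'wrist_force': [-0.65, -0.97, 0.07], 'torque': [0.03, -0.02, 0.0], 'grip_force': 0.0, 'opening': 85.39}
top {'camera_matrix': [[453.522, 0.0, 261.381], [0.0, 453.522, 189.898], [0.0, 0.0, 1.0]], 'distortion': [-0.16, 0.0, 0.0, 0.0, 0.0], 'origin': [341.981, -56.422, 1307.131], 'attitude': [[0.011, -0.983, 0.186], [-1.0, -0.006, 0.026], [-0.024, -0.186, -0.982]]}
side {'camera_matrix': [[445.259, 0.0, 261.312], [0.0, 445.259, 183.457], [0.0, 0.0, 1.0]], 'distortion': [-0.151, 0.0, 0.0, 0.0, 0.0], 'origin': [-173.123, -763.02, 1142.055], 'attitude': [[0.696, -0.519, 0.497], [-0.718, -0.488, 0.496], [-0.015, -0.702, -0.712]]}
```

View pics/top0.png

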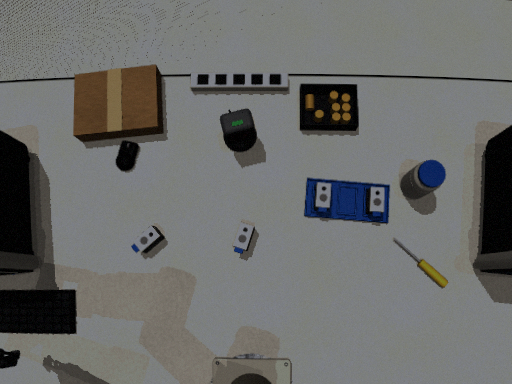

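View pics/side0.png

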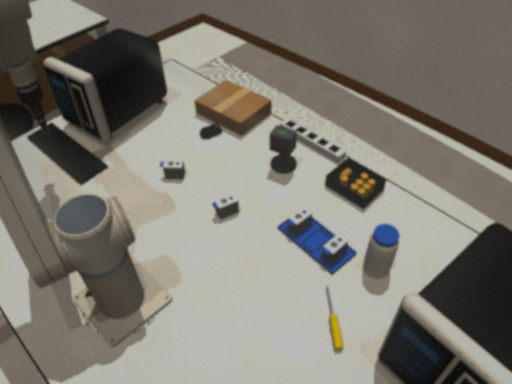

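The top view shows two bench cartridges at about (148,239) with its tab at (137,248), and (244,237) with its tab at (239,250). The tray is at (347,200) with a free middle nest, the scanner at (238,130), the mouse at (127,155), the canister at (425,180) and the screwdriver at (420,262). The side view shows the same layout, and the arm is clear of all of it.

```bash
cat > h.py <<'E'
import numpy as np,cv2
from rig import eyes
def cloud(n,d,c=None):
    c=c or eyes.calibration(n);K=np.array(c["camera_matrix"]);h,w=d.shape
    g=np.stack(np.meshgrid(np.arange(w),np.arange(h)),-1).reshape(-1,1,2).astype(np.float32)
    r=cv2.undistortPoints(g,K,np.array(c["distortion"])).reshape(h,w,2)
    P=np.dstack([r,np.ones((h,w))])*d[...,None]
    return P@np.array(c["attitude"]).T+np.array(c["origin"])
def rect(xy):
    (x,y),(a,b),t=cv2.minAreaRect(xy.astype(np.float32))
    if a<b: a,b,t=b,a,t+90
    return np.round([x,y,a,b,(t+90)%180-90],1)
E
python3 - <<'E'
from h import *
for n in("top","side"):
    z=np.load(n+"0.npz");p=z["p"];W=cloud(n,z["d"]);ok=z["d"]>0
    hsv=cv2.cvtColor(p,cv2.COLOR_RGB2HSV)
    blue=ok&(hsv[...,0]>100)&(hsv[...,0]<130)&(hsv[...,1]>130)&(hsv[...,2]>60)
    reg=(W[...,0]>250)&(W[...,0]<800)&(abs(W[...,1])<450)&ok
    print(n,"bench z",np.median(W[...,2][reg]))
    m=(reg&(W[...,2]>20)).astype(np.uint8)
    k,L,st,_=cv2.connectedComponentsWithStats(m)
    for i in range(1,k):
        if st[i,4]<40: continue
        q=W[L==i];zt=np.percentile(q[:,2],95);t=q[q[:,2]>zt-8]
        b=W[(L==i)&blue]
        print(st[i],"ztop",round(zt),"rect",rect(t[:,:2]),"all",rect(q[:,:2]),"med",t.mean(0).round(),"blue",len(b),b.mean(0).round(1) if len(b) else "")
    b=W[blue&reg&(W[...,2]<25)]; 
    if len(b): print("tray",rect(b[:,:2]),np.percentile(b[:,2],[5,50,95]).round(1))
E
```

```text
top bench z -1.48833453608745
[220 109  35  36 934] ztop 167 rect [743.9  42.2  80.5  61.9 -73.5] all [743.2  41.8  86.2  67.9 -74.9] med [744.  42. 163.] blue 0 
[ 102  114   60   24 1126] ztop 73 rect [773.1 365.6 168.3  54.1 -89.7] all [772.5 365.1 170.   55.3 -89.7] med [777. 371.  69.] blue 0 
[300 117  59  12 312] ztop 51 rect [ 786.5 -220.7  168.2   26.4  -89.8] all [ 786.  -220.2  169.5   26.6  -89.2] med [ 781. -233.   48.] blue 0 
[331 117   9   6  47] ztop 51 rect [ 794.5 -238.1   21.2   10.9   83.7] all [ 794.5 -237.6   22.4   10.9   83.7] med [ 795. -239.   48.] blue 0 
[116 141  20  28 347] ztop 32 rect [690.9 386.1  81.2  47.3  -7.5] all [689.7 385.8  84.   52.1  -8.5] med [680. 388.  28.] blue 0 
[402 163  23  33 494] ztop 170 rect [ 604.3 -443.1   56.    13.2    0.7] all [ 6.046e+02 -4.390e+02  6.800e+01  2.150e+01  5.000e-01] med [ 605. -444.  168.] blue 71 [ 605.8 -444.6  168.6]
[314 182  18  30 439] ztop 66 rect [ 559.7 -196.1   82.9   40.5   -4.8] all [ 560.4 -196.3   84.5   41.1   -4.9] med [ 562. -196.   62.] blue 36 [ 525.7 -193.9   60.8]
[367 186  17  31 456]
[... 1246 characters left out ...]
 [440.8  24.1  83.7  44.2 -15. ] all [440.7  23.4  83.7  45.7 -15. ] med [442.  23.  59.] blue 5 [407.6  35.9  57.5]
[287 207  26  26 412] ztop 67 rect [ 556.1 -199.3   86.    43.2   -6.5] all [ 556.5 -199.3   86.8   43.2   -6.5] med [ 557. -200.   63.] blue 19 [ 519.3 -193.4   60.8]
[363 223  22  42 113] ztop 173 rect [ 6.037e+02 -4.439e+02  5.470e+01  1.180e+01 -6.000e-01] all [ 598.7 -442.2   64.6   15.5   -0. ] med [ 604. -445.  171.] blue 23 [ 602.1 -446.9  170.8]
[322 234  26  28 426] ztop 66 rect [ 544.  -348.5   85.3   41.7   -2.6] all [ 545.  -349.1   87.5   42.7   -2.4] med [ 545. -350.   63.] blue 28 [ 508.6 -343.8   59.3]
tray [ 556.6 -275.   244.2  114.8   86. ] [-0.3  4.8 14.2]
```

```bash
cat >> h.py <<'E'
import json
from rig import status
def plan(x,y,z,yaw,vmax=40,wmax=8,s=None,n=None):
    """yaw = heading of tool x (deg), tool down. Rows from the measured pose; rounded."""
    s=s or status.sense();R=np.array(s["orientation"]);p=np.array(s["position"])
    y0=np.degrees(np.arctan2(R[1,0],R[0,0]));d=(yaw-y0+180)%360-180
    tilt=np.degrees(np.arccos(-R[2,2]))
    T=np.array([x,y,z],float);n=n or int(max(1,np.ceil(np.linalg.norm(T-p)/vmax),np.ceil(abs(d)/wmax)))
    rows=[]
    for i in range(n):
        a=np.radians(y0);c,q=np.cos(a),np.sin(a);A=np.array([[c,q,0],[q,-c,0],[0,0,-1]])
        t=np.round(A.T@((T-p)/(n-i)),1 if n<3 or i==n-1 else 0)
        w=np.round(-((yaw-y0+180)%360-180)/(n-i),1)
        p=p+A@t;y0-=w;rows.append(dict(zip(("dx","dy","dz"),t.tolist()))|({"wz":float(w)} if w else {}))
    print("tilt",tilt.round(2),"from",np.round(s["position"],1),"yaw",round((d and yaw-d),2),"rows",n,"F",np.round(s["wrist_force"],2),"open",round(s["opening"],1),"t",s["time"])
    for k in range(0,n,5): print(json.dumps(rows[k:k+5]))
E
python3 -c "
from h import *
plan(436.7,295.9,190,132.1)"
```

```text
tilt 0.08 from [141.  608.3 192.8] yaw 166.95 rows 11 F [-0.36 -0.18 -0.35] open 85.5 t 0.1
[{"dx": -33.0, "dy": -22.0, "dz": 0.0, "wz": 3.2}, {"dx": -34.0, "dy": -20.0, "dz": 0.0, "wz": 3.2}, {"dx": -35.0, "dy": -18.0, "dz": 0.0, "wz": 3.2}, {"dx": -36.0, "dy": -16.0, "dz": 0.0, "wz": 3.2}, {"dx": -36.0, "dy": -14.0, "dz": 0.0, "wz": 3.2}]
[{"dx": -37.0, "dy": -12.0, "dz": 0.0, "wz": 3.1}, {"dx": -38.0, "dy": -10.0, "dz": 1.0, "wz": 3.2}, {"dx": -38.0, "dy": -7.0, "dz": 0.0, "wz": 3.1}, {"dx": -39.0, "dy": -5.0, "dz": 1.0, "wz": 3.2}, {"dx": -39.0, "dy": -3.0, "dz": 0.0, "wz": 3.1}]
[{"dx": -38.4, "dy": -1.5, "dz": 0.8, "wz": 3.2}]
```

>>> move_arm --motion '[{"dx": -33,"dy": -22,"dz": 0,"wz": 3.2},{"dx": -34,"dy": -20,"dz": 0,"wz": 3.2},{"dx": -35,"dy": -18,"dz": 0,"wz": 3.2},{"dx": -36,"dy": -16,"dz": 0,"wz": 3.2},{"dx": -36,"dy": -14,"dz": 0,"wz": 3.2}]'

```text
invalid input
```

>>> move_arm --motion '[{"dx": -37,"dy": -12,"dz": 0,"wz": 3.1},{"dx": -38,"dy": -10,"dz": 1,"wz": 3.2},{"dx": -38,"dy": -7,"dz": 0,"wz": 3.1},{"dx": -39,"dy": -5,"dz": 1,"wz": 3.2},{"dx": -39,"dy": -3,"dz": 0,"wz": 3.1}]'

```text
invalid input
```

>>> move_arm --motion '[{"dx": -38,"dy": -1.5,"dz": 1,"wz": 3.2},{"dx": 0},{"dx": 0}]'

```text
invalid input
```

```bash
cat >> h.py <<'E'
def wrist(tag,zlo=40,zhi=80,save=True):
    c=eyes.calibration("wrist");p,d=eyes.capture("wrist");W=cloud("wrist",d,c)
    if save: cv2.imwrite(f"pics/{tag}.png",p[:,:,::-1])
    np.savez(tag+".npz",p=p,d=d,W=W)
    ok=d>0;print("wrist cam",np.round(c["origin"],1),"d",np.percentile(d[ok],[5,50,95]).round())
    hsv=cv2.cvtColor(p,cv2.COLOR_RGB2HSV)
    blue=ok&(hsv[...,0]>100)&(hsv[...,0]<130)&(hsv[...,1]>130)&(hsv[...,2]>50)
    k,L,st,_=cv2.connectedComponentsWithStats((ok&(W[...,2]>zlo)&(W[...,2]<zhi)).astype(np.uint8))
    for i in range(1,k):
        if st[i,4]<300: continue
        q=W[L==i];b=W[(L==i)&blue]
        print(st[i],"z",np.percentile(q[:,2],[5,50,95]).round(1),"rect",rect(q[:,:2]),"blue",len(b),b.mean(0).round(1) if len(b) else "")
    return p,d,W,blue
E
python3 -c "
from h import *
plan(436.7,295.9,190,132.1)
wrist('w1')"
```

```text
tilt 0.08 from [141.  608.3 192.8] yaw 166.95 rows 11 F [-0.36 -0.18 -0.35] open 85.5 t 0.1
[{"dx": -33.0, "dy": -22.0, "dz": 0.0, "wz": 3.2}, {"dx": -34.0, "dy": -20.0, "dz": 0.0, "wz": 3.2}, {"dx": -35.0, "dy": -18.0, "dz": 0.0, "wz": 3.2}, {"dx": -36.0, "dy": -16.0, "dz": 0.0, "wz": 3.2}, {"dx": -36.0, "dy": -14.0, "dz": 0.0, "wz": 3.2}]
[{"dx": -37.0, "dy": -12.0, "dz": 0.0, "wz": 3.1}, {"dx": -38.0, "dy": -10.0, "dz": 1.0, "wz": 3.2}, {"dx": -38.0, "dy": -7.0, "dz": 0.0, "wz": 3.1}, {"dx": -39.0, "dy": -5.0, "dz": 1.0, "wz": 3.2}, {"dx": -39.0, "dy": -3.0, "dz": 0.0, "wz": 3.1}]
[{"dx": -38.4, "dy": -1.5, "dz": 0.8, "wz": 3.2}]
wrist cam [ 61.4 626.3 372.2] d [ 83. 361. 448.]
[ 396  241  116   57 2743] z [43.5 61.  78.1] rect [309.9 807.5 135.9   6.  -81.1] blue 0 
[ 314  292   44   48 1040] z [43.3 61.5 78. ] rect [337.7 652.3  60.7  17.8 -57.2] blue 0
```

>>> move_arm --motion '[{"dx": -33,"dy": -22,"dz": 0,"wx": 0,"wy": 0,"wz": 3.2,"hand": -1},{"dx": -34,"dy": -20,"dz": 0,"wx": 0,"wy": 0,"wz": 3.2,"hand": -1},{"dx": -35,"dy": -18,"dz": 0,"wx": 0,"wy": 0,"wz": 3.2,"hand": -1},{"dx": -36,"dy": -16,"dz": 0,"wx": 0,"wy": 0,"wz": 3.2,"hand": -1},{"dx": -36,"dy": -14,"dz": 0,"wx": 0,"wy": 0,"wz": 3.2,"hand": -1}]'

```text
time: 0.65
position: [276.4, 464.3, 193.3]
orientation: [[-0.873, 0.487, -0.0], [0.487, 0.873, -0.0], [-0.0, -0.0, -1.0]]
wrist_force: [-0.0, 0.0, 0.2]
opening: 85.0
grip_force: 0.0
```

>>> move_arm --motion '[{"dx": -37,"dy": -12,"dz": 0,"wx": 0,"wy": 0,"wz": 3.1,"hand": -1},{"dx": -38,"dy": -10,"dz": 1,"wx": 0,"wy": 0,"wz": 3.2,"hand": -1},{"dx": -38,"dy": -7,"dz": 0,"wx": 0,"wy": 0,"wz": 3.1,"hand": -1},{"dx": -39,"dy": -5,"dz": 1,"wx": 0,"wy": 0,"wz": 3.2,"hand": -1},{"dx": -39,"dy": -3,"dz": 0,"wx": 0,"wy": 0,"wz": 3.1,"hand": -1}]'

```text
time: 1.15
position: [411.4, 323.1, 191.4]
orientation: [[-0.709, 0.706, -0.0], [0.706, 0.709, -0.0], [0.0, -0.0, -1.0]]
wrist_force: [0.2, 0.1, 0.1]
opening: 85.5
grip_force: 0.0
```

>>> move_arm --motion '[{"dx": -38,"dy": -1.5,"dz": 1,"wx": 0,"wy": 0,"wz": 3.2,"hand": -1},{"dx": 0,"dy": 0,"dz": 0,"wx": 0,"wy": 0,"wz": 0,"hand": -1},{"dx": 0,"dy": 0,"dz": 0,"wx": 0,"wy": 0,"wz": 0,"hand": -1}]'

```text
time: 1.45
position: [436.7, 296.0, 190.3]
orientation: [[-0.668, 0.744, -0.001], [0.744, 0.668, -0.0], [0.0, -0.001, -1.0]]
wrist_force: [0.2, -0.2, -0.0]
opening: 85.5
grip_force: 0.0
```

```bash
sed -i 's/rows.append(.*$/rows.append(dict(zip(("dx","dy","dz","wx","wy","wz","hand"),t.tolist()+[0,0,float(w),-1])))/' h.py
python3 -c "
from h import *
plan(436.7,295.9,190,132.1)
wrist('w1')"
```

```text
tilt 0.04 from [436.7 296.  190.3] yaw 131.95 rows 1 F [ 0.16 -0.16 -0.05] open 85.5 t 1.45
[{"dx": -0.1, "dy": -0.1, "dz": 0.3, "wx": 0, "wy": 0, "wz": -0.2, "hand": -1}]
wrist cam [382.1 356.  369.7] d [ 83. 364. 450.]
[ 241  120   40   79 2866] z [57.2 58.9 60.2] rect [433.4 302.9  82.4  40.  -48.4] blue 304 [410.1 329.3  57.8]
[ 463  270   49   65 1341] z [41.5 56.4 69.5] rect [759.2 366.4  68.8  40.8 -60.6] blue 0
```

```bash
python3 -c "
from h import *
plan(437.6,297.5,18,131.7)"
```

```text
tilt 0.04 from [436.2 296.7 190.3] yaw 132.03 rows 5 F [0.44 0.23 0.74] open 85.6 t 1.5
[{"dx": -0.0, "dy": 0.0, "dz": 34.0, "wx": 0, "wy": 0, "wz": 0.1, "hand": -1}, {"dx": -0.0, "dy": 0.0, "dz": 35.0, "wx": 0, "wy": 0, "wz": 0.1, "hand": -1}, {"dx": -0.0, "dy": 1.0, "dz": 34.0, "wx": 0, "wy": 0, "wz": 0.0, "hand": -1}, {"dx": -0.0, "dy": 0.0, "dz": 35.0, "wx": 0, "wy": 0, "wz": 0.1, "hand": -1}, {"dx": -0.3, "dy": 0.6, "dz": 34.3, "wx": 0, "wy": 0, "wz": 0.0, "hand": -1}]
```

>>> move_arm --motion '[{"dx": 0,"dy": 0,"dz": 34,"wx": 0,"wy": 0,"wz": 0.2,"hand": -1},{"dx": 0,"dy": 0,"dz": 35,"wx": 0,"wy": 0,"wz": 0,"hand": -1},{"dx": 0,"dy": 1,"dz": 34,"wx": 0,"wy": 0,"wz": 0,"hand": -1},{"dx": 0,"dy": 0.5,"dz": 35,"wx": 0,"wy": 0,"wz": 0,"hand": -1},{"dx": 0,"dy": 0,"dz": 34,"wx": 0,"wy": 0,"wz": 0,"hand": -1}]'

```text
time: 2.0
position: [436.7, 299.0, 17.3]
orientation: [[-0.669, 0.743, 0.0], [0.743, 0.669, 0.0], [0.0, 0.0, -1.0]]
wrist_force: [1.4, -1.0, -0.9]
opening: 85.2
grip_force: 0.0
```

>>> move_arm --motion '[{"dx": 0,"dy": 0,"dz": 0,"wx": 0,"wy": 0,"wz": 0,"hand": -1},{"dx": 0,"dy": 0,"dz": 0,"wx": 0,"wy": 0,"wz": 0,"hand": 0},{"dx": 0,"dy": 0,"dz": 0,"wx": 0,"wy": 0,"wz": 0,"hand": 0.4},{"dx": 0,"dy": 0,"dz": 0,"wx": 0,"wy": 0,"wz": 0,"hand": 1},{"dx": 0,"dy": 0,"dz": 0,"wx": 0,"wy": 0,"wz": 0,"hand": 1}]' --force 35

```text
time: 2.5
position: [440.3, 299.7, 21.8]
orientation: [[-0.667, 0.745, 0.006], [0.745, 0.667, 0.004], [-0.001, 0.007, -1.0]]
wrist_force: [-3.7, -3.6, 49.0]
opening: 27.8
grip_force: 27.1
```

>>> move_arm --motion '[{"dx": 0,"dy": 0,"dz": 0,"wx": 0,"wy": 0,"wz": 0,"hand": 1},{"dx": 0,"dy": 0,"dz": 0,"wx": 0,"wy": 0,"wz": 0,"hand": 1},{"dx": 0,"dy": 0,"dz": 0,"wx": 0,"wy": 0,"wz": 0,"hand": 1}]'

```text
time: 2.8
position: [439.9, 299.2, 23.4]
orientation: [[-0.667, 0.745, 0.005], [0.745, 0.667, 0.003], [-0.001, 0.006, -1.0]]
wrist_force: [-7.6, -4.8, 39.0]
opening: 21.4
grip_force: 33.5
```

```bash
python3 -c "
from h import *
for n in('side','wrist'):
    p,d=eyes.capture(n)
    if n=='side': a=cv2.resize(p[110:230,100:260],None,fx=3.2,fy=3.2)
    else: b=p
cv2.imwrite('pics/g1.png',np.hstack([cv2.resize(a,(400,300)),cv2.resize(b,(400,300))])[:,:,::-1])"
```

```text
(no output)
```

View pics/g1.png

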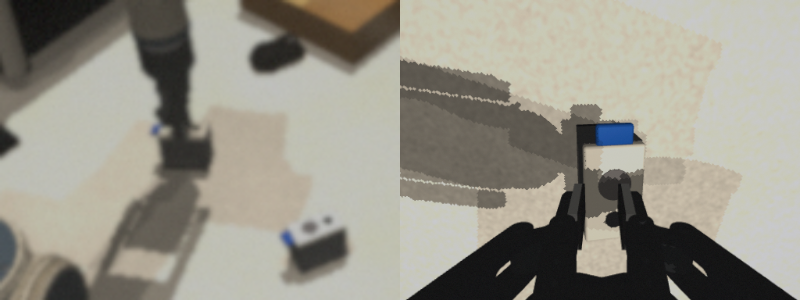

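The side crop shows the gripper on the cartridge at about (185,140). The wrist crop shows the cap at (614,185) off-centre between the fingers (575 and 625), so this grasp looks bad. I'll check the cap's tilt before moving.

```bash
python3 -c "
from h import *
p,d,W,b=wrist('w2',30,95)
print(eyes.calibration('wrist')['camera_matrix'])
import numpy as np
# cap pixels: columns 235-310, rows 185-320 in full image, every 8
for r in range(160,330,12):
    print(r,[(int(W[r,c,2])) for c in range(216,330,6)])
print([tuple(W[r,c].round()) for r,c in((190,245),(190,300),(215,270))])
s=status.sense();print(s['wrist_force'],s['opening'])
q=cv2.resize(p[140:384,140:400],(780,588) if 0 else (624,586));cv2.imwrite('pics/w2c.png',q[:,:,::-1])"
```

```text
wrist cam [384.3 358.6 202.7] d [ 84. 197. 249.]
[  199   157   118   152 11450] z [55.3 62.1 88.1] rect [435.7 305.   83.2  52.4 -49.1] blue 1322 [416.9 335.3  59.9]
[[309.59814995   0.         257.63277049]
 [  0.         309.59814995 188.43744206]
 [  0.           0.           1.        ]]
160 [-1, 0, 7, 7, 6, 7, 60, 60, 60, 58, 60, 58, 58, 58, 0, 0, -2, 0, 0]
172 [-1, 0, 27, 35, 36, 36, 61, 61, 60, 60, 60, 59, 59, 58, 36, -1, -1, -1, 0]
184 [-1, 0, 24, 55, 58, 58, 61, 63, 60, 60, 59, 59, 58, 59, 56, 56, 56, 0, -1]
196 [0, -1, 22, 61, 64, 64, 62, 61, 62, 62, 61, 60, 61, 59, 59, 58, 59, -1, 0]
208 [-1, 0, 21, 61, 64, 63, 62, 62, 62, 61, 61, 61, 59, 59, 59, 58, 57, -2, -1]
220 [-1, 0, 20, 59, 63, 63, 62, 62, 62, 61, 61, 61, 60, 59, 58, 58, -1, -1, -1]
232 [-1, -1, 17, 57, 63, 63, 63, 63, 62, 61, 61, 61, 60, 60, 58, 58, -1, -1, 0]
244 [-1, 73, 72, 73, 63, 63, 63, 62, 61, 62, 61, 73, 73, 73, 59, 58, 0, -1, -1]
256 [77, 84, 84, 78, 64, 63, 63, 62, 62, 61, 60, 83, 84, 84, 77, 77, -1, 0, -1]
268 [93, 92, 92, 80, 64, 62, 62, 62, 61, 60, 60, 85, 93, 93, 92, 87, 87, 0, -1]
280 [103, 103, 97, 82, 63, 63, 61, 62, 62, 62, 61, 87, 97, 102, 103, 104, 104, 103, 0]
292 [109, 110, 97, 82, 63, 62, 62, 62, 63, 61, 60, 89, 97, 110, 110, 109, 110, 110, 110]
304 [117, 117, 96, -1, 63, 63, 63, 62, 62, 60, 59, 89, 99, 117, 117, 115, 116, 117, 116]
316 [128, 127, 97, -1, 0, -1, -1, -1, 0, -1, 0, 0, 99, 128, 127, 128, 128, 127, 127]
328 [132, 131, -1, -1, -1, 0, 0, -1, -1, -2, 0, 0, 0, 131, 132, 132, 132, 132, 132]
[(np.float64(412.0), np.float64(320.0), np.float64(63.0)), (np.float64(433.0), np.float64(337.0), np.float64(59.0)), (np.float64(430.0), np.float64(318.0), np.float64(62.0))]
[-7.56965638 -4.68013072 38.70106665] 21.64367926512992
```

View pics/w2c.png

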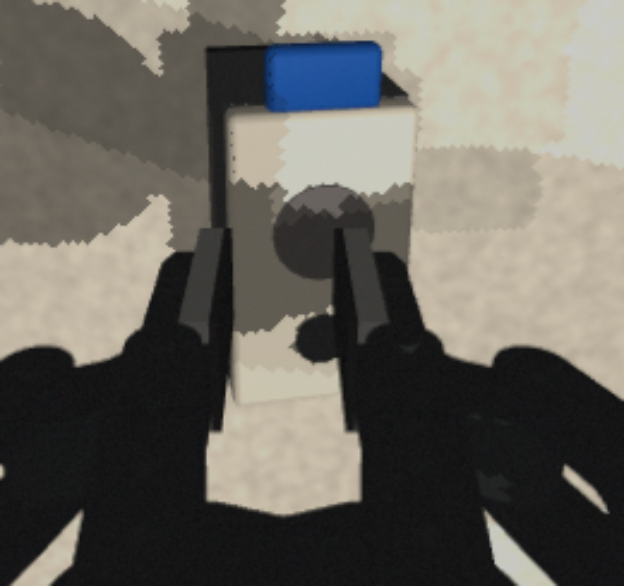

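```bash
python3 -c "
from h import *
W=np.load('w2.npz')['W'];s=status.sense();R=np.array(s['orientation']);p=np.array(s['position'])
print(np.round(eyes.calibration('wrist')['attitude'],2).tolist())
for r in range(232,330,10): print(r,[tuple((R.T@(W[r,c]-p)).round().astype(int).tolist()) for c in(222,228,234,240,282,288,294)])
print('cap corners',[tuple((R.T@(W[r,c]-p)).round().astype(int).tolist()) for r,c in((190,240),(190,308),(230,240),(230,306),(300,240))])"
```

```text
[[0.75, 0.63, 0.22], [0.67, -0.71, -0.23], [0.01, 0.32, -0.95]]
232 [(-20, -27, 25), (-11, -20, 6), (9, -13, -35), (12, -9, -40), (11, 12, -38), (10, 15, -37), (10, 18, -37)]
242 [(11, -18, -48), (11, -15, -48), (11, -12, -48), (6, -9, -40), (11, 11, -49), (11, 14, -49), (11, 17, -48)]
252 [(10, -17, -56), (11, -14, -58), (9, -11, -54), (1, -10, -41), (11, 10, -57), (11, 13, -58), (11, 16, -58)]
262 [(11, -16, -66), (11, -13, -66), (5, -11, -56), (-5, -10, -41), (8, 10, -61), (11, 12, -66), (11, 15, -66)]
272 [(11, -15, -73), (11, -12, -73), (0, -11, -57), (-11, -10, -40), (4, 10, -63), (10, 11, -73), (10, 14, -73)]
282 [(11, -14, -80), (7, -12, -74), (-4, -11, -59), (-17, -10, -40), (-1, 10, -63), (7, 11, -74), (12, 13, -81)]
292 [(12, -13, -88), (2, -13, -74), (-9, -11, -59), (-23, -10, -40), (-4, 10, -66), (2, 12, -74), (12, 12, -87)]
302 [(13, -12, -93), (-2, -13, -74), (-81, -19, 25), (-30, -10, -40), (-8, 10, -67), (-2, 12, -75), (12, 12, -93)]
312 [(17, -11, -103), (-7, -13, -74), (-91, -19, 25), (-90, -15, 24), (-91, 19, 25), (-5, 11, -77), (17, 10, -103)]
322 [(17, -11, -107), (-100, -24, 24), (-100, -20, 24), (-100, -15, 24), (-100, 19, 25), (-100, 24, 24), (16, 10, -106)]
cap corners [(34, -9, -41), (32, 24, -35), (14, -9, -42), (11, 24, -35), (-28, -10, -40)]
```

The crop shows the cap tilted about 5–7°, with the right finger tip (350,240) resting on the cap and the left one (210,240) at its edge. Measured in depth, the real finger tips sit about 45 mm behind the stated TCP, so I was too high. I'll open gently, rise and re-measure the fingers.

>>> move_arm --motion '[{"dx": 0,"dy": 0,"dz": 0,"wx": 0,"wy": 0,"wz": 0,"hand": 0.3},{"dx": 0,"dy": 0,"dz": -1,"wx": 0,"wy": 0,"wz": 0,"hand": 0},{"dx": 0,"dy": 0,"dz": -3,"wx": 0,"wy": 0,"wz": 0,"hand": -0.5},{"dx": 0,"dy": 0,"dz": -6,"wx": 0,"wy": 0,"wz": 0,"hand": -1},{"dx": 0,"dy": 0,"dz": -10,"wx": 0,"wy": 0,"wz": 0,"hand": -1}]'

```text
time: 3.45
position: [437.2, 297.4, 38.9]
orientation: [[-0.667, 0.745, -0.001], [0.745, 0.667, -0.001], [0.0, -0.001, -1.0]]
wrist_force: [-0.2, -0.4, -0.1]
opening: 83.7
grip_force: 0.0
```

>>> move_arm --motion '[{"dx": 0,"dy": 0,"dz": -25,"wx": 0,"wy": 0,"wz": 0,"hand": -1},{"dx": 0,"dy": 0,"dz": -30,"wx": 0,"wy": 0,"wz": 0,"hand": -1},{"dx": 0,"dy": 0,"dz": 0,"wx": 0,"wy": 0,"wz": 0,"hand": 0},{"dx": 0,"dy": 0,"dz": 0,"wx": 0,"wy": 0,"wz": 0,"hand": 0},{"dx": 0,"dy": 0,"dz": 0,"wx": 0,"wy": 0,"wz": 0,"hand": 0}]'

```text
time: 3.95
position: [437.1, 297.3, 93.1]
orientation: [[-0.667, 0.745, -0.001], [0.745, 0.667, -0.001], [0.0, -0.001, -1.0]]
wrist_force: [-0.2, 0.3, -1.3]
opening: 44.3
grip_force: 0.0
```

```bash
python3 -c "
from h import *
p,d,W,b=wrist('w3',40,66)
s=status.sense();R=np.array(s['orientation']);P=np.array(s['position'])
plan(437.6,297.5,18,131.7)
T=(W-P)@R
m=(d>0)&(d<200)&(abs(T[...,0])<14)&(abs(T[...,1])<60)&(T[...,2]>-110)&(W[...,2]>70)
for lo in range(-60,60,6):
    k=m&(T[...,1]>=lo)&(T[...,1]<lo+6)
    if k.sum()>5: print(lo,k.sum(),'zmax',np.percentile(T[...,2][k],[50,90,99]).round(),'rows',np.nonzero(k)[0].min())
cv2.imwrite('pics/w3b.png',p[:,:,::-1])"
```

```text
wrist cam [382.6 357.5 272.5] d [ 84. 267. 334.]
[ 232  135   57  108 5487] z [57.1 58.9 60.1] rect [433.2 303.   82.6  40.1 -48.3] blue 625 [410.2 329.1  57.8]
tilt 0.1 from [436.9 297.2  92.8] yaw 131.85 rows 2 F [ 0.19 -0.23  0.46] open 42.9 t 4.0
[{"dx": -0.1, "dy": 0.3, "dz": 37.4, "wx": 0, "wy": 0, "wz": 0.1, "hand": -1}, {"dx": -0.2, "dy": 0.4, "dz": 37.4, "wx": 0, "wy": 0, "wz": 0.0, "hand": -1}]
-60 713 zmax [-103.  -94.  -90.] rows 295
-54 1736 zmax [-99. -92. -85.] rows 288
-48 2484 zmax [-96. -91. -84.] rows 288
-42 1018 zmax [-93. -85. -80.] rows 254
-36 869 zmax [-84. -54. -47.] rows 247
-30 1268 zmax [-80. -54. -44.] rows 237
-24 1095 zmax [-68. -47. -40.] rows 237
-18 15 zmax [-110. -110. -109.] rows 349
-12 19 zmax [-110. -110. -109.] rows 349
6 15 zmax [-110. -109. -109.] rows 349
12 6 zmax [-110. -109. -109.] rows 349
18 1401 zmax [-71. -48. -40.] rows 237
24 1101 zmax [-84. -55. -44.] rows 237
30 886 zmax [-85. -54. -47.] rows 247
36 1204 zmax [-93. -86. -81.] rows 292
42 2518 zmax [-97. -92. -85.] rows 288
48 1607 zmax [-99. -92. -86.] rows 288
54 468 zmax [-105.  -96.  -93.] rows 300
```

View pics/w3b.png

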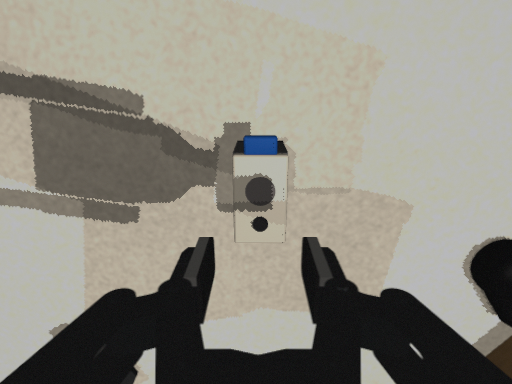

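The wrist picture shows the cartridge upright and unharmed (cap at rows 150–240, columns 234–287). The half-open finger tips are at (205,240) and (312,240). At this opening they are about 42 mm behind the stated TCP, so I need to go about 40 mm lower.

>>> move_arm --motion '[{"dx": 0,"dy": 0.8,"dz": 0,"wx": 0,"wy": 0,"wz": 0,"hand": -1},{"dx": 0,"dy": 0,"dz": 20,"wx": 0,"wy": 0,"wz": 0,"hand": -1},{"dx": 0,"dy": 0,"dz": 30,"wx": 0,"wy": 0,"wz": 0,"hand": -1},{"dx": 0,"dy": 0,"dz": 25,"wx": 0,"wy": 0,"wz": 0,"hand": -1},{"dx": 0,"dy": 0,"dz": 10,"wx": 0,"wy": 0,"wz": 0,"hand": -1}]'

```text
time: 4.5
position: [436.5, 297.1, 5.9]
orientation: [[-0.667, 0.745, -0.004], [0.745, 0.667, -0.003], [0.001, -0.005, -1.0]]
wrist_force: [-0.5, -0.4, 0.3]
opening: 85.3
grip_force: 0.0
```

>>> move_arm --motion '[{"dx": 0,"dy": 0,"dz": 10,"wx": 0,"wy": 0,"wz": 0,"hand": -1},{"dx": 0,"dy": 0,"dz": 10,"wx": 0,"wy": 0,"wz": 0,"hand": -1},{"dx": 0,"dy": 0,"dz": 0,"wx": 0,"wy": 0,"wz": 0,"hand": -1}]'

```text
time: 4.8
position: [437.9, 298.0, -12.2]
orientation: [[-0.667, 0.745, -0.001], [0.745, 0.667, -0.001], [0.0, -0.001, -1.0]]
wrist_force: [0.2, 0.4, 0.4]
opening: 85.3
grip_force: 0.0
```

>>> move_arm --motion '[{"dx": 0,"dy": 0,"dz": 6,"wx": 0,"wy": 0,"wz": 0,"hand": -1},{"dx": 0,"dy": 0,"dz": 0,"wx": 0,"wy": 0,"wz": 0,"hand": -0.2},{"dx": 0,"dy": 0,"dz": 0,"wx": 0,"wy": 0,"wz": 0,"hand": 0},{"dx": 0,"dy": 0,"dz": 0,"wx": 0,"wy": 0,"wz": 0,"hand": 0.3},{"dx": 0,"dy": 0,"dz": 0,"wx": 0,"wy": 0,"wz": 0,"hand": 1}]' --force 35

```text
time: 5.3
position: [438.6, 298.5, -17.0]
orientation: [[-0.667, 0.745, 0.001], [0.745, 0.667, 0.0], [-0.0, 0.001, -1.0]]
wrist_force: [-0.6, -0.8, 4.1]
opening: 39.5
grip_force: 35.9
```

>>> move_arm --motion '[{"dx": 0,"dy": 0,"dz": 0,"wx": 0,"wy": 0,"wz": 0,"hand": 1},{"dx": 0,"dy": 0,"dz": 0,"wx": 0,"wy": 0,"wz": 0,"hand": 1},{"dx": 0,"dy": 0,"dz": 0,"wx": 0,"wy": 0,"wz": 0,"hand": 1}]'

```text
time: 5.6
position: [438.6, 298.5, -17.0]
orientation: [[-0.667, 0.745, 0.001], [0.745, 0.667, 0.0], [-0.0, 0.001, -1.0]]
wrist_force: [-0.7, 0.0, 6.0]
opening: 39.2
grip_force: 36.0
```

>>> move_arm --motion '[{"dx": 0,"dy": 0,"dz": -5,"wx": 0,"wy": 0,"wz": 0,"hand": 1},{"dx": 0,"dy": 0,"dz": -15,"wx": 0,"wy": 0,"wz": 0,"hand": 1},{"dx": 0,"dy": 0,"dz": -20,"wx": 0,"wy": 0,"wz": 0,"hand": 1},{"dx": 0,"dy": 0,"dz": -10,"wx": 0,"wy": 0,"wz": 0,"hand": 1},{"dx": 0,"dy": 0,"dz": 0,"wx": 0,"wy": 0,"wz": 0,"hand": 1}]'

```text
time: 6.1
position: [439.4, 299.0, 34.4]
orientation: [[-0.667, 0.745, 0.003], [0.745, 0.667, 0.002], [-0.001, 0.003, -1.0]]
wrist_force: [0.3, -0.9, -0.7]
opening: 39.8
grip_force: 35.5
```

>>> move_arm --motion '[{"dx": 0,"dy": 0,"dz": 0,"wx": 0,"wy": 0,"wz": 0,"hand": 1},{"dx": 0,"dy": 0,"dz": 0,"wx": 0,"wy": 0,"wz": 0,"hand": 1},{"dx": 0,"dy": 0,"dz": 0,"wx": 0,"wy": 0,"wz": 0,"hand": 1}]'

```text
time: 6.4
position: [437.7, 297.9, 31.8]
orientation: [[-0.667, 0.745, -0.001], [0.745, 0.667, -0.001], [0.0, -0.001, -1.0]]
wrist_force: [0.3, 0.2, -0.7]
opening: 39.8
grip_force: 35.5
```

```bash
cat >> h.py <<'E'
def weigh(n=12):
    f=[]
    for i in range(n): eyes.capture("side");f.append(status.sense()["wrist_force"])
    f=np.array(f);print("F mean",f.mean(0).round(2),"se",(f.std(0)/n**.5).round(2))
E
python3 -c "
from h import *
weigh();wrist('w4',90,120);plan(438,298,30,131.7)"
```

```text
F mean [-0.13 -0.41 -1.24] se [0.11 0.12 0.1 ]
wrist cam [383.6 358.3 211.9] d [ 84. 204. 255.]
[  144   181   229   173 19457] z [100.5 108.4 115.5] rect [433.6 304.   76.5  68.1 -85.4] blue 2372 [409.7 329.3 107.1]
tilt 0.0 from [438.2 298.3  32.5] yaw 131.85 rows 1 F [ 0.09  0.43 -0.62] open 39.6 t 7.05
[{"dx": -0.0, "dy": -0.4, "dz": 2.5, "wx": 0, "wy": 0, "wz": 0.2, "hand": -1}]
```

```bash
sed -i 's/n=None):/n=None,hand=1):/; s/float(w),-1\]/float(w),hand]/' h.py && python3 -c "
from h import *
plan(670,-280,130,176,vmax=46)"
```

```text
tilt 0.0 from [438.2 298.3  32.5] yaw 131.85 rows 14 F [ 0.09  0.43 -0.62] open 39.6 t 7.05
[{"dx": -42.0, "dy": -15.0, "dz": -7.0, "wx": 0, "wy": 0, "wz": -3.2, "hand": 1}, {"dx": -41.0, "dy": -18.0, "dz": -7.0, "wx": 0, "wy": 0, "wz": -3.1, "hand": 1}, {"dx": -40.0, "dy": -20.0, "dz": -7.0, "wx": 0, "wy": 0, "wz": -3.2, "hand": 1}, {"dx": -39.0, "dy": -22.0, "dz": -7.0, "wx": 0, "wy": 0, "wz": -3.1, "hand": 1}, {"dx": -37.0, "dy": -24.0, "dz": -7.0, "wx": 0, "wy": 0, "wz": -3.2, "hand": 1}]
[{"dx": -36.0, "dy": -26.0, "dz": -7.0, "wx": 0, "wy": 0, "wz": -3.1, "hand": 1}, {"dx": -35.0, "dy": -28.0, "dz": -7.0, "wx": 0, "wy": 0, "wz": -3.2, "hand": 1}, {"dx": -33.0, "dy": -30.0, "dz": -7.0, "wx": 0, "wy": 0, "wz": -3.1, "hand": 1}, {"dx": -31.0, "dy": -31.0, "dz": -7.0, "wx": 0, "wy": 0, "wz": -3.2, "hand": 1}, {"dx": -30.0, "dy": -33.0, "dz": -7.0, "wx": 0, "wy": 0, "wz": -3.1, "hand": 1}]
[{"dx": -28.0, "dy": -35.0, "dz": -7.0, "wx": 0, "wy": 0, "wz": -3.2, "hand": 1}, {"dx": -25.0, "dy": -36.0, "dz": -7.0, "wx": 0, "wy": 0, "wz": -3.1, "hand": 1}, {"dx": -24.0, "dy": -38.0, "dz": -7.0, "wx": 0, "wy": 0, "wz": -3.2, "hand": 1}, {"dx": -21.4, "dy": -38.6, "dz": -6.5, "wx": 0, "wy": 0, "wz": -3.1, "hand": 1}]
```

>>> move_arm --motion '[{"dx": -42,"dy": -15,"dz": -7,"wx": 0,"wy": 0,"wz": -3.2,"hand": 1},{"dx": -41,"dy": -18,"dz": -7,"wx": 0,"wy": 0,"wz": -3.1,"hand": 1},{"dx": -40,"dy": -20,"dz": -7,"wx": 0,"wy": 0,"wz": -3.2,"hand": 1},{"dx": -39,"dy": -22,"dz": -7,"wx": 0,"wy": 0,"wz": -3.1,"hand": 1},{"dx": -37,"dy": -24,"dz": -7,"wx": 0,"wy": 0,"wz": -3.2,"hand": 1}]'

```text
time: 7.55
position: [521.2, 89.4, 67.9]
orientation: [[-0.846, 0.533, 0.0], [0.533, 0.846, 0.0], [-0.0, 0.0, -1.0]]
wrist_force: [0.3, -0.2, -1.2]
opening: 39.5
grip_force: 35.6
```

>>> move_arm --motion '[{"dx": -36,"dy": -26,"dz": -7,"wx": 0,"wy": 0,"wz": -3.1,"hand": 1},{"dx": -35,"dy": -28,"dz": -7,"wx": 0,"wy": 0,"wz": -3.2,"hand": 1},{"dx": -33,"dy": -30,"dz": -7,"wx": 0,"wy": 0,"wz": -3.1,"hand": 1},{"dx": -31,"dy": -31,"dz": -7,"wx": 0,"wy": 0,"wz": -3.2,"hand": 1},{"dx": -30,"dy": -33,"dz": -7,"wx": 0,"wy": 0,"wz": -3.1,"hand": 1}]'

```text
time: 8.05
position: [604.3, -116.8, 102.9]
orientation: [[-0.959, 0.285, -0.0], [0.285, 0.959, 0.0], [0.0, 0.0, -1.0]]
wrist_force: [1.3, 0.0, -0.4]
opening: 39.5
grip_force: 35.6
```

>>> move_arm --motion '[{"dx": -28,"dy": -35,"dz": -7,"wx": 0,"wy": 0,"wz": -3.2,"hand": 1},{"dx": -25,"dy": -36,"dz": -7,"wx": 0,"wy": 0,"wz": -3.1,"hand": 1},{"dx": -24,"dy": -38,"dz": -7,"wx": 0,"wy": 0,"wz": -3.2,"hand": 1},{"dx": -21,"dy": -39,"dz": -6,"wx": 0,"wy": 0,"wz": -3.1,"hand": 1},{"dx": 0,"dy": 0,"dz": 0,"wx": 0,"wy": 0,"wz": 0,"hand": 1}]'

```text
time: 8.55
position: [671.6, -286.2, 130.7]
orientation: [[-0.997, 0.073, 0.004], [0.073, 0.997, -0.003], [-0.004, -0.003, -1.0]]
wrist_force: [0.8, 0.7, -1.1]
opening: 39.9
grip_force: 36.1
```

>>> move_arm --motion '[{"dx": 0,"dy": 0,"dz": 0,"wx": 0,"wy": 0,"wz": 0,"hand": 1},{"dx": 0,"dy": 0,"dz": 0,"wx": 0,"wy": 0,"wz": 0,"hand": 1},{"dx": 0,"dy": 0,"dz": 0,"wx": 0,"wy": 0,"wz": 0,"hand": 1}]'

```text
time: 8.85
position: [669.0, -278.8, 129.1]
orientation: [[-0.998, 0.07, -0.001], [0.07, 0.998, 0.001], [0.001, 0.001, -1.0]]
wrist_force: [0.2, 0.1, -1.4]
opening: 39.7
grip_force: 36.1
```

```bash
python3 -c "
from h import *
p,d,W,b=wrist('w5',45,80)
plan(558,-273,130,176)
weigh(8)
m=b&(W[...,2]<30)&(W[...,1]>-430)&(W[...,1]<-120); print('tray',rect(W[m][:,:2]))
# floor of tray vs rim profile through centre
"
```

```text
wrist cam [ 587.6 -273.9  308.6] d [ 84. 288. 368.]
[ 118    0   71   95 5659] z [54.7 62.9 64.3] rect [ 556.3 -348.    65.7   41.2   -4.1] blue 1 [ 589.7 -330.2   45.4]
[ 325    0   71   96 5690] z [54.9 63.  64.5] rect [ 567.6 -196.9   66.6   40.8   -5. ] blue 1 [ 598.3 -220.    47.4]
[   0   69   72  112 2896] z [47.1 64.1 78.4] rect [ 603.3 -446.6   81.8   33.2    5.2] blue 0 
[343 275  70  24 466] z [45.4 48.3 49.8] rect [ 776.9 -165.7   70.8   22.4   71. ] blue 0 
tilt 0.06 from [ 669.2 -278.9  129.3] yaw 176.02 rows 3 F [ 0.41 -1.17 -1.13] open 39.6 t 8.9
[{"dx": 37.0, "dy": -1.0, "dz": -0.0, "wx": 0, "wy": 0, "wz": 0.0, "hand": 1}, {"dx": 37.0, "dy": -0.0, "dz": -0.0, "wx": 0, "wy": 0, "wz": 0.0, "hand": 1}, {"dx": 37.3, "dy": -0.8, "dz": -0.7, "wx": 0, "wy": 0, "wz": 0.0, "hand": 1}]
F mean [ 0.21 -0.16 -1.07] se [0.19 0.18 0.24]
tray [ 566.6 -272.9  244.    96.5   85.8]
```

View pics/w5.png

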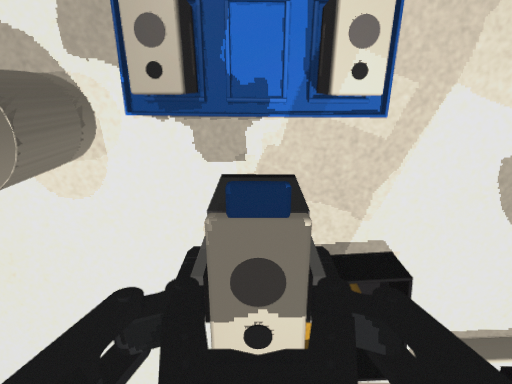

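The wrist view shows the free nest between its neighbours at about (258,50), and the tray's far edge at row 115. The held cartridge is upright and square in the gripper, with its tab at (258,198).

```bash
python3 -c "
from h import *
z=np.load('w5.npz');p,d,W=z['p'],z['d'],z['W']
s=status.sense();R=np.array(s['orientation']);P=np.array(s['position']);T=(W-P)@R
m=(W[...,2]>170)&(W[...,2]<220)&(d>0);m[:,:200]=0;m[:,316:]=0;m[350:]=0
hsv=cv2.cvtColor(p,cv2.COLOR_RGB2HSV);b=m&(hsv[...,0]>100)&(hsv[...,0]<130)&(hsv[...,1]>120)
cap=m&(W[...,2]>np.median(W[...,2][m])-6)&(T[...,0]<40)
print('tab',rect(T[b][:,:2]),np.median(T[b],0).round(1)); print('cap',rect(T[cap][:,:2]),np.median(T[cap],0).round(1))
plan(559.8,-272.4,95,175.8)"
```

```text
tab [42.6  0.7 23.9 14.  89.5] [ 43.5   0.8 -74.3]
cap [ 7.6  0.7 64.7 46.6  0.3] [ 10.7   0.8 -75.4]
tilt 0.0 from [ 669.6 -280.2  129.6] yaw 175.96 rows 3 F [-0.47 -0.33 -0.53] open 39.9 t 9.3
[{"dx": 37.0, "dy": 0.0, "dz": 12.0, "wx": 0, "wy": 0, "wz": 0.1, "hand": 1}, {"dx": 37.0, "dy": -0.0, "dz": 11.0, "wx": 0, "wy": 0, "wz": 0.0, "hand": 1}, {"dx": 36.1, "dy": -0.1, "dz": 11.6, "wx": 0, "wy": 0, "wz": 0.1, "hand": 1}]
```

>>> move_arm --motion '[{"dx": 37,"dy": -0.5,"dz": 10,"wx": 0,"wy": 0,"wz": 0.2,"hand": 1},{"dx": 37,"dy": -0.5,"dz": 10,"wx": 0,"wy": 0,"wz": 0,"hand": 1},{"dx": 34.8,"dy": -0.6,"dz": 10,"wx": 0,"wy": 0,"wz": 0,"hand": 1},{"dx": 0,"dy": 0,"dz": 20,"wx": 0,"wy": 0,"wz": 0,"hand": 1},{"dx": 0,"dy": 0,"dz": 20,"wx": 0,"wy": 0,"wz": 0,"hand": 1}]'

```text
time: 9.8
position: [560.3, -274.4, 59.8]
orientation: [[-0.997, 0.075, 0.001], [0.075, 0.997, -0.001], [-0.001, -0.0, -1.0]]
wrist_force: [0.7, 0.5, -0.5]
opening: 39.8
grip_force: 36.2
```

>>> move_arm --motion '[{"dx": 0,"dy": 0,"dz": 20,"wx": 0,"wy": 0,"wz": 0,"hand": 1},{"dx": 0,"dy": 0,"dz": 10,"wx": 0,"wy": 0,"wz": 0,"hand": 1},{"dx": 0,"dy": 0,"dz": 5,"wx": 0,"wy": 0,"wz": 0,"hand": 1},{"dx": 0,"dy": 0,"dz": 0,"wx": 0,"wy": 0,"wz": 0,"hand": 1},{"dx": 0,"dy": 0,"dz": 0,"wx": 0,"wy": 0,"wz": 0,"hand": 1}]'

```text
time: 10.3
position: [561.5, -274.3, 25.2]
orientation: [[-0.997, 0.074, 0.001], [0.074, 0.997, -0.001], [-0.001, -0.0, -1.0]]
wrist_force: [0.6, 0.2, -1.4]
opening: 39.3
grip_force: 36.2
```

```bash
python3 -c "
from h import *
P=[]
for i in range(6): P.append(status.sense()['position']);eyes.capture('side')
print(np.mean(P,0).round(2),np.std(P,0).round(2))
p,d,W,b=wrist('w6',60,100)
plan(560.7,-273.2,8,175.8)
m=b&(W[...,2]<22)&(W[...,1]>-430)&(W[...,1]<-120); print('tray',rect(W[m][:,:2]))
cv2.imwrite('pics/w6.png',p[:,:,::-1])"
```

```text
[ 561.53 -274.27   25.33] [0.12 0.05 0.11]
wrist cam [ 479.5 -268.7  204.4] d [ 84. 188. 241.]
[   62   156    99   149 10330] z [61.2 62.8 64. ] rect [ 546.9 -347.5   82.7   41.    -3.9] blue 1338 [ 512.1 -344.8   61.8]
[  363   156    99   149 10334] z [61.4 63.  64.1] rect [ 558.5 -196.5   82.7   40.2   -4.9] blue 1356 [ 523.6 -194.    61.9]
[ 205  181  106   43 2648] z [70.8 98.9 99.9] rect [ 519.8 -271.8   40.1   15.3   87.1] blue 1518 [ 518.3 -271.4   99. ]
[176 230  34  48 754] z [72.6 88.4 99.3] rect [ 543.8 -295.7   27.4   10.7  -35.3] blue 16 [ 551.5 -305.8   77.1]
[307 237  33  41 726] z [72.6 88.2 99.3] rect [ 549.  -250.6   23.6    8.7   31.6] blue 15 [ 556.2 -242.8   77.4]
tilt 0.03 from [ 561.1 -274.1   24.9] yaw 175.75 rows 1 F [ 0.72  0.44 -0.72] open 39.5 t 10.65
[{"dx": 0.5, "dy": 0.9, "dz": 16.9, "wx": 0, "wy": 0, "wz": -0.1, "hand": 1}]
tray [ 558.5 -272.6  243.9  111.1   85.4]
```

View pics/w6.png

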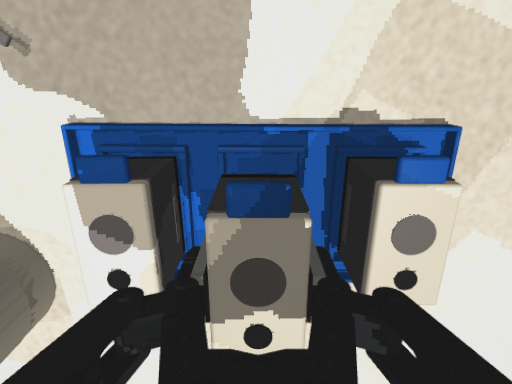

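The tray is fully in view, with its rim spanning columns 65–460. The held cartridge at (258,280) hangs centrally between its neighbours, tab on the same side as theirs. A correction of about 1 mm, then down.

>>> move_arm --motion '[{"dx": 1.3,"dy": 0.9,"dz": 0,"wx": 0,"wy": 0,"wz": 0.2,"hand": 1},{"dx": 0,"dy": 0,"dz": 10,"wx": 0,"wy": 0,"wz": 0,"hand": 1},{"dx": 0,"dy": 0,"dz": 10,"wx": 0,"wy": 0,"wz": 0,"hand": 1},{"dx": 0,"dy": 0,"dz": 8,"wx": 0,"wy": 0,"wz": 0,"hand": 1},{"dx": 0,"dy": 0,"dz": 4,"wx": 0,"wy": 0,"wz": 0,"hand": 1}]'

```text
time: 11.15
position: [558.8, -272.6, -9.1]
orientation: [[-0.997, 0.078, -0.002], [0.078, 0.997, 0.001], [0.002, 0.001, -1.0]]
wrist_force: [-0.3, 0.1, -1.1]
opening: 39.7
grip_force: 36.2
```

>>> move_arm --motion '[{"dx": 0,"dy": 0,"dz": 1,"wx": 0,"wy": 0,"wz": 0,"hand": 1},{"dx": 0,"dy": 0,"dz": 0,"wx": 0,"wy": 0,"wz": 0,"hand": 1},{"dx": 0,"dy": 0,"dz": 0,"wx": 0,"wy": 0,"wz": 0,"hand": 1}]'

```text
time: 11.45
position: [560.0, -273.2, -8.2]
orientation: [[-0.997, 0.078, 0.0], [0.078, 0.997, -0.0], [-0.0, -0.0, -1.0]]
wrist_force: [-0.3, -0.3, -1.3]
opening: 39.5
grip_force: 36.2
```

>>> move_arm --motion '[{"dx": 0,"dy": 0,"dz": 1,"wx": 0,"wy": 0,"wz": 0,"hand": 1},{"dx": 0,"dy": 0,"dz": 1,"wx": 0,"wy": 0,"wz": 0,"hand": 1},{"dx": 0,"dy": 0,"dz": 0,"wx": 0,"wy": 0,"wz": 0,"hand": 1}]'

```text
time: 11.75
position: [559.7, -273.0, -10.4]
orientation: [[-0.997, 0.078, 0.0], [0.078, 0.997, -0.0], [-0.0, -0.0, -1.0]]
wrist_force: [-0.4, 0.6, -0.8]
opening: 39.9
grip_force: 36.2
```

>>> move_arm --motion '[{"dx": 0,"dy": 0,"dz": 1,"wx": 0,"wy": 0,"wz": 0,"hand": 1},{"dx": 0,"dy": 0,"dz": 0,"wx": 0,"wy": 0,"wz": 0,"hand": 1},{"dx": 0,"dy": 0,"dz": 0,"wx": 0,"wy": 0,"wz": 0,"hand": 1}]'

```text
time: 12.05
position: [559.7, -273.0, -11.5]
orientation: [[-0.997, 0.078, -0.0], [0.078, 0.997, 0.0], [0.0, 0.0, -1.0]]
wrist_force: [-0.7, -0.0, -0.9]
opening: 39.8
grip_force: 36.2
```

>>> move_arm --motion '[{"dx": 0,"dy": 0,"dz": 1,"wx": 0,"wy": 0,"wz": 0,"hand": 1},{"dx": 0,"dy": 0,"dz": 0,"wx": 0,"wy": 0,"wz": 0,"hand": 1},{"dx": 0,"dy": 0,"dz": 0,"wx": 0,"wy": 0,"wz": 0,"hand": 1}]'

```text
time: 12.35
position: [559.7, -273.0, -12.5]
orientation: [[-0.997, 0.078, -0.0], [0.078, 0.997, 0.0], [0.0, 0.0, -1.0]]
wrist_force: [0.0, -0.3, -1.3]
opening: 39.7
grip_force: 36.2
```

>>> move_arm --motion '[{"dx": 0,"dy": 0,"dz": 0.7,"wx": 0,"wy": 0,"wz": 0,"hand": 1},{"dx": 0,"dy": 0,"dz": 0,"wx": 0,"wy": 0,"wz": 0,"hand": 1},{"dx": 0,"dy": 0,"dz": 0,"wx": 0,"wy": 0,"wz": 0,"hand": 1}]'

```text
time: 12.65
position: [559.8, -273.1, -13.0]
orientation: [[-0.997, 0.078, 0.0], [0.078, 0.997, -0.0], [-0.0, -0.0, -1.0]]
wrist_force: [-1.2, -0.3, 2.6]
opening: 39.9
grip_force: 36.4
```

>>> move_arm --motion '[{"dx": 0,"dy": 0,"dz": 0.7,"wx": 0,"wy": 0,"wz": 0,"hand": 1},{"dx": 0,"dy": 0,"dz": 0,"wx": 0,"wy": 0,"wz": 0,"hand": 1},{"dx": 0,"dy": 0,"dz": 0,"wx": 0,"wy": 0,"wz": 0,"hand": 1}]'

```text
time: 12.95
position: [559.8, -273.1, -13.0]
orientation: [[-0.997, 0.078, 0.0], [0.078, 0.997, -0.0], [-0.0, -0.0, -1.0]]
wrist_force: [-2.7, 0.7, 9.6]
opening: 39.4
grip_force: 37.3
```

```bash
python3 -c "
from h import *
weigh(6)"
```

```text
F mean [-3.09  1.23  8.9 ] se [0.24 0.13 0.16]
```

>>> move_arm --motion '[{"dx": 0,"dy": 0,"dz": -0.8,"wx": 0,"wy": 0,"wz": 0,"hand": 1},{"dx": 0,"dy": 0,"dz": 0,"wx": 0,"wy": 0,"wz": 0,"hand": 0},{"dx": 0,"dy": 0,"dz": 0,"wx": 0,"wy": 0,"wz": 0,"hand": -0.15},{"dx": 0,"dy": 0,"dz": 0,"wx": 0,"wy": 0,"wz": 0,"hand": -0.35},{"dx": 0,"dy": 0,"dz": 0,"wx": 0,"wy": 0,"wz": 0,"hand": -0.35}]'

```text
time: 13.75
position: [559.6, -273.0, -13.3]
orientation: [[-0.997, 0.078, -0.0], [0.078, 0.997, 0.0], [0.0, 0.0, -1.0]]
wrist_force: [0.4, 0.2, 0.2]
opening: 57.7
grip_force: 0.0
```

>>> move_arm --motion '[{"dx": 0,"dy": 0,"dz": -5,"wx": 0,"wy": 0,"wz": 0,"hand": -0.35},{"dx": 0,"dy": 0,"dz": -15,"wx": 0,"wy": 0,"wz": 0,"hand": -0.35},{"dx": 0,"dy": 0,"dz": -25,"wx": 0,"wy": 0,"wz": 0,"hand": -0.35},{"dx": 0,"dy": 0,"dz": -35,"wx": 0,"wy": 0,"wz": 0,"hand": -0.35},{"dx": 0,"dy": 0,"dz": -40,"wx": 0,"wy": 0,"wz": 0,"hand": -0.35}]'

```text
time: 14.25
position: [559.1, -272.7, 108.5]
orientation: [[-0.997, 0.078, -0.001], [0.078, 0.997, 0.0], [0.001, 0.0, -1.0]]
wrist_force: [0.6, -0.8, 0.0]
opening: 57.6
grip_force: 0.0
```

>>> move_arm --motion '[{"dx": 0,"dy": 0,"dz": 0,"wx": 0,"wy": 0,"wz": 0,"hand": -0.35},{"dx": 0,"dy": 0,"dz": 0,"wx": 0,"wy": 0,"wz": 0,"hand": -0.35}]'

```text
time: 14.45
position: [560.6, -273.5, 109.1]
orientation: [[-0.997, 0.078, 0.003], [0.078, 0.997, -0.002], [-0.003, -0.001, -1.0]]
wrist_force: [-0.7, -0.4, -0.9]
opening: 58.1
grip_force: 0.0
```

```bash
python3 -c "
from h import *
p,d,W,b=wrist('w7',50,80)
m=b&(W[...,2]<22)&(W[...,1]>-430)&(W[...,1]<-120); print('tray',rect(W[m][:,:2]))
plan(448.8,24,100,164,vmax=46,hand=-1)"
```

```text
wrist cam [ 478.5 -267.5  288.3] d [ 84. 271. 350.]
[ 232  131   54  104 5004] z [61.2 62.9 64.2] rect [ 552.7 -273.2   83.2   40.    -4.7] blue 566 [ 517.3 -270.3   61.7]
[ 326  131   64  104 5405] z [58.4 62.9 64.2] rect [ 558.5 -196.4   82.7   40.6   -5. ] blue 600 [ 523.3 -194.    61.7]
[ 131  132   64  103 5247] z [58.9 62.8 64.1] rect [ 547.1 -347.5   82.5   40.5   -3.3] blue 571 [ 511.9 -344.7   61.7]
[   0  211   82   91 2778] z [51.7 66.  78.6] rect [ 592.1 -450.5   82.7   34.6   29.6] blue 0 
tray [ 558.9 -272.5  243.   111.6   85.3]
tilt 0.04 from [ 559.6 -273.   107.6] yaw 175.55 rows 7 F [-0.13  0.78 -0.68] open 57.2 t 14.5
[{"dx": 19.0, "dy": 41.0, "dz": 1.0, "wx": 0, "wy": 0, "wz": 1.6, "hand": -1}, {"dx": 20.0, "dy": 41.0, "dz": 1.0, "wx": 0, "wy": 0, "wz": 1.7, "hand": -1}, {"dx": 21.0, "dy": 40.0, "dz": 1.0, "wx": 0, "wy": 0, "wz": 1.6, "hand": -1}, {"dx": 23.0, "dy": 39.0, "dz": 1.0, "wx": 0, "wy": 0, "wz": 1.7, "hand": -1}, {"dx": 24.0, "dy": 39.0, "dz": 1.0, "wx": 0, "wy": 0, "wz": 1.6, "hand": -1}]
[{"dx": 25.0, "dy": 38.0, "dz": 1.0, "wx": 0, "wy": 0, "wz": 1.7, "hand": -1}, {"dx": 25.4, "dy": 36.5, "dz": 1.6, "wx": 0, "wy": 0, "wz": 1.6, "hand": -1}]
```

>>> move_arm --motion '[{"dx": 19,"dy": 41,"dz": 0,"wx": 0,"wy": 0,"wz": 1.6,"hand": -1},{"dx": 20,"dy": 41,"dz": 1,"wx": 0,"wy": 0,"wz": 1.7,"hand": -1},{"dx": 21,"dy": 40,"dz": 1,"wx": 0,"wy": 0,"wz": 1.6,"hand": -1},{"dx": 23,"dy": 39,"dz": 1,"wx": 0,"wy": 0,"wz": 1.7,"hand": -1},{"dx": 24,"dy": 39,"dz": 1,"wx": 0,"wy": 0,"wz": 1.6,"hand": -1}]'

```text
time: 15.0
position: [478.4, -58.7, 101.7]
orientation: [[-0.975, 0.221, -0.003], [0.221, 0.975, 0.0], [0.003, -0.0, -1.0]]
wrist_force: [0.4, 0.8, 0.5]
opening: 85.1
grip_force: 0.0
```

>>> move_arm --motion '[{"dx": 25,"dy": 38,"dz": 1,"wx": 0,"wy": 0,"wz": 1.7,"hand": -1},{"dx": 25.4,"dy": 36.5,"dz": 1.6,"wx": 0,"wy": 0,"wz": 1.6,"hand": -1},{"dx": 0,"dy": 0,"dz": 0,"wx": 0,"wy": 0,"wz": 0,"hand": -1},{"dx": 0,"dy": 0,"dz": 0,"wx": 0,"wy": 0,"wz": 0,"hand": -1},{"dx": 0,"dy": 0,"dz": 0,"wx": 0,"wy": 0,"wz": 0,"hand": -1}]'

```text
time: 15.5
position: [449.1, 23.4, 99.9]
orientation: [[-0.961, 0.275, -0.001], [0.275, 0.961, -0.0], [0.0, -0.0, -1.0]]
wrist_force: [-0.9, 0.2, -0.3]
opening: 85.4
grip_force: 0.0
```

```bash
python3 -c "
from h import *
wrist('w8',50,80)
weigh(6)
plan(448.8,24,-18,164,hand=-1)"
```

```text
wrist cam [370.5  45.2 279.4] d [ 83. 274. 340.]
[ 235  133   55  106 5154] z [57.3 58.9 60.2] rect [442.8  27.4  83.1  39.7 -17.4] blue 570 [409.1  37.9  57.9]
F mean [ 0.19 -0.06  0.04] se [0.15 0.2  0.2 ]
tilt 0.0 from [449.1  23.4 100.3] yaw 163.98 rows 3 F [ 0.08  0.29 -0.38] open 85.3 t 15.85
[{"dx": 0.0, "dy": 0.0, "dz": 39.0, "wx": 0, "wy": 0, "wz": -0.0, "hand": -1}, {"dx": 0.0, "dy": 0.0, "dz": 40.0, "wx": 0, "wy": 0, "wz": -0.0, "hand": -1}, {"dx": 0.4, "dy": 0.5, "dz": 39.3, "wx": 0, "wy": 0, "wz": -0.0, "hand": -1}]
```

>>> move_arm --motion '[{"dx": 0.7,"dy": 2,"dz": 10,"wx": 0,"wy": 0,"wz": 1.4,"hand": -1},{"dx": 0,"dy": 0,"dz": 30,"wx": 0,"wy": 0,"wz": 0,"hand": -1},{"dx": 0,"dy": 0,"dz": 40,"wx": 0,"wy": 0,"wz": 0,"hand": -1},{"dx": 0,"dy": 0,"dz": 25,"wx": 0,"wy": 0,"wz": 0,"hand": -1},{"dx": 0,"dy": 0,"dz": 13,"wx": 0,"wy": 0,"wz": 0,"hand": -1}]'

```text
time: 16.35
position: [447.1, 26.1, -20.1]
orientation: [[-0.954, 0.299, -0.004], [0.299, 0.954, -0.0], [0.003, -0.001, -1.0]]
wrist_force: [0.3, 0.7, -0.3]
opening: 85.3
grip_force: 0.0
```

>>> move_arm --motion '[{"dx": 0,"dy": 0,"dz": 0,"wx": 0,"wy": 0,"wz": 0,"hand": -1},{"dx": 0,"dy": 0,"dz": 0,"wx": 0,"wy": 0,"wz": 0,"hand": -0.2},{"dx": 0,"dy": 0,"dz": 0,"wx": 0,"wy": 0,"wz": 0,"hand": 0},{"dx": 0,"dy": 0,"dz": 0,"wx": 0,"wy": 0,"wz": 0,"hand": 0.3},{"dx": 0,"dy": 0,"dz": 0,"wx": 0,"wy": 0,"wz": 0,"hand": 1}]' --force 50

```text
time: 16.85
position: [449.7, 26.1, -16.5]
orientation: [[-0.954, 0.298, 0.002], [0.298, 0.954, 0.0], [-0.002, 0.001, -1.0]]
wrist_force: [-0.3, -0.1, 6.7]
opening: 39.6
grip_force: 50.7
```

>>> move_arm --motion '[{"dx": 0,"dy": 0,"dz": 0,"wx": 0,"wy": 0,"wz": 0,"hand": 1},{"dx": 0,"dy": 0,"dz": 0,"wx": 0,"wy": 0,"wz": 0,"hand": 1},{"dx": 0,"dy": 0,"dz": 0,"wx": 0,"wy": 0,"wz": 0,"hand": 1}]'

```text
time: 17.15
position: [449.7, 26.1, -16.5]
orientation: [[-0.954, 0.298, 0.002], [0.298, 0.954, 0.0], [-0.002, 0.001, -1.0]]
wrist_force: [-0.4, -0.6, 5.6]
opening: 39.5
grip_force: 50.7
```

Gripped at 39.5 mm. Lifting and weighing.

>>> move_arm --motion '[{"dx": 0,"dy": 0,"dz": -5,"wx": 0,"wy": 0,"wz": 0,"hand": 1},{"dx": 0,"dy": 0,"dz": -20,"wx": 0,"wy": 0,"wz": 0,"hand": 1},{"dx": 0,"dy": 0,"dz": -30,"wx": 0,"wy": 0,"wz": 0,"hand": 1},{"dx": 0,"dy": 0,"dz": -30,"wx": 0,"wy": 0,"wz": 0,"hand": 1},{"dx": 0,"dy": 0,"dz": -15,"wx": 0,"wy": 0,"wz": 0,"hand": 1}]'

```text
time: 17.65
position: [449.6, 26.2, 84.8]
orientation: [[-0.954, 0.298, 0.003], [0.298, 0.954, 0.0], [-0.003, 0.001, -1.0]]
wrist_force: [-0.9, 0.7, -3.6]
opening: 39.3
grip_force: 51.2
```

>>> move_arm --motion '[{"dx": 0,"dy": 0,"dz": 0,"wx": 0,"wy": 0,"wz": 0,"hand": 1},{"dx": 0,"dy": 0,"dz": 0,"wx": 0,"wy": 0,"wz": 0,"hand": 1},{"dx": 0,"dy": 0,"dz": 0,"wx": 0,"wy": 0,"wz": 0,"hand": 1}]'

```text
time: 17.95
position: [447.8, 26.1, 81.5]
orientation: [[-0.954, 0.298, -0.002], [0.298, 0.954, -0.0], [0.002, -0.001, -1.0]]
wrist_force: [0.2, 0.5, -3.4]
opening: 39.6
grip_force: 51.1
```

```bash
python3 -c "
from h import *
weigh(10)
s=status.sense();print(np.round(s['position'],1))
# scanner front: points on head between z 90 and 160 from stored side/top clouds
for n in('top','side'):
    z=np.load(n+'0.npz');W=cloud(n,z['d'])
    m=(z['d']>0)&(abs(W[...,0]-740)<90)&(abs(W[...,1]-40)<75)
    h=W[m&(W[...,2]>158)&(W[...,2]<180)];print(n,'head',rect(h[:,:2]))
    f=W[m&(W[...,2]>6)&(W[...,2]<25)];print('foot',rect(f[:,:2]) if len(f)>5 else '')
plan(603,2.7,70,195)"
```

```text
F mean [-0.12  0.26 -2.97] se [0.15 0.23 0.14]
[448.7  26.1  82.2]
top head [743.6  42.3  80.5  62.2 -74.1]
foot [730.7  39.9  98.3  62.5 -79.6]
side head [741.8  39.1  84.2  64.5 -75.2]
foot [740.1  37.1 161.7 106.3   1. ]
tilt 0.02 from [448.7  26.1  82.2] yaw 162.65 rows 5 F [-1.09 -0.11 -3.23] open 39.0 t 18.45
[{"dx": -31.0, "dy": 5.0, "dz": 2.0, "wx": 0, "wy": 0, "wz": -6.5, "hand": 1}, {"dx": -31.0, "dy": 1.0, "dz": 3.0, "wx": 0, "wy": 0, "wz": -6.5, "hand": 1}, {"dx": -31.0, "dy": -2.0, "dz": 2.0, "wx": 0, "wy": 0, "wz": -6.4, "hand": 1}, {"dx": -31.0, "dy": -6.0, "dz": 3.0, "wx": 0, "wy": 0, "wz": -6.5, "hand": 1}, {"dx": -29.6, "dy": -9.3, "dz": 2.2, "wx": 0, "wy": 0, "wz": -6.4, "hand": 1}]
```

The second cartridge weighs 2.97 N against about 1.2 N, so it is the heavy one and the light one is in the nest. Presenting it to the scanner.

>>> move_arm --motion '[{"dx": -31,"dy": 5,"dz": 1,"wx": 0,"wy": 0,"wz": -6.5,"hand": 1},{"dx": -31,"dy": 1,"dz": 1,"wx": 0,"wy": 0,"wz": -6.5,"hand": 1},{"dx": -31,"dy": -2,"dz": 1,"wx": 0,"wy": 0,"wz": -6.5,"hand": 1},{"dx": -31,"dy": -6,"dz": 1,"wx": 0,"wy": 0,"wz": -6.5,"hand": 1},{"dx": -29.6,"dy": -9,"dz": 0,"wx": 0,"wy": 0,"wz": -6.5,"hand": 1}]'

```text
time: 18.95
position: [604.0, 2.9, 78.0]
orientation: [[-0.964, -0.266, -0.001], [-0.266, 0.964, -0.0], [0.001, 0.0, -1.0]]
wrist_force: [-0.1, 0.6, -4.0]
opening: 39.8
grip_force: 51.8
```

>>> move_arm --motion '[{"dx": 0,"dy": 0,"dz": 0,"wx": 0,"wy": 0,"wz": 0,"hand": 1},{"dx": 0,"dy": 0,"dz": 0,"wx": 0,"wy": 0,"wz": 0,"hand": 1},{"dx": 0,"dy": 0,"dz": 0,"wx": 0,"wy": 0,"wz": 0,"hand": 1}]'

```text
time: 19.25
position: [601.6, 3.2, 77.8]
orientation: [[-0.965, -0.26, -0.002], [-0.26, 0.965, 0.0], [0.002, 0.001, -1.0]]
wrist_force: [-0.6, -0.4, -2.9]
opening: 39.7
grip_force: 51.9
```

```bash
python3 -c "
from h import *
plan(602.8,3,78.5,195.2)
p,d,W,b=wrist('w9',125,175)
s=status.sense();R=np.array(s['orientation']);P=np.array(s['position']);T=(W-P)@R
m=b&(abs(T[...,1])<20)&(T[...,0]>20)&(T[...,0]<60)&(W[...,2]>120);print('tab',rect(T[m][:,:2]),np.median(T[m],0).round(1))
q,ds=eyes.capture('side');t,dt=eyes.capture('top')
Wt=cloud('top',dt);k=(dt>0)&(Wt[...,2]>158)&(Wt[...,2]<180)&(abs(Wt[...,0]-743)<60)&(abs(Wt[...,1]-41)<60);print('head',rect(Wt[k][:,:2]))
a=cv2.resize(q[90:210,200:360],(400,300),interpolation=cv2.INTER_CUBIC);c=cv2.resize(t[90:240,180:380],(400,300),interpolation=cv2.INTER_CUBIC)
cv2.imwrite('pics/f1.png',np.hstack([a,c])[:,:,::-1])"
```

```text
tilt 0.12 from [601.6   3.2  77.8] yaw 195.1 rows 1 F [-0.62 -0.41 -2.89] open 39.7 t 19.25
[{"dx": -1.1, "dy": -0.5, "dz": -0.7, "wx": 0, "wy": 0, "wz": -0.1, "hand": 1}]
wrist cam [522.9 -18.7 257.3] d [ 84. 246. 305.]
[   87   181   340   191 27744] z [144.4 153.6 173. ] rect [599.6   1.8  96.7  84.3 -35.7] blue 2294 [560.7  -8.3 152.1]
tab [ 41.9  -0.6  24.   13.8 -89.8] [ 42.7  -0.4 -74.1]
head [754.5  42.7  87.8  48.6 -86.8]
```

View pics/f1.png

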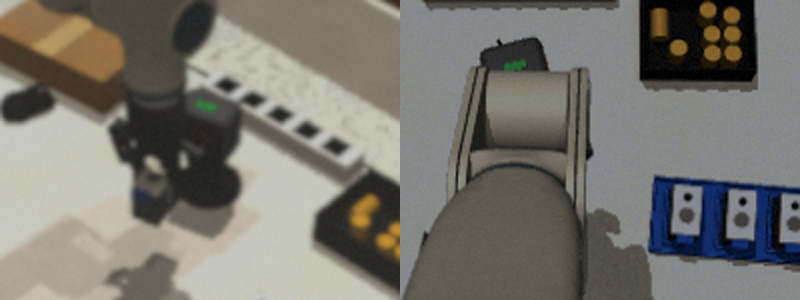

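View pics/w9.png

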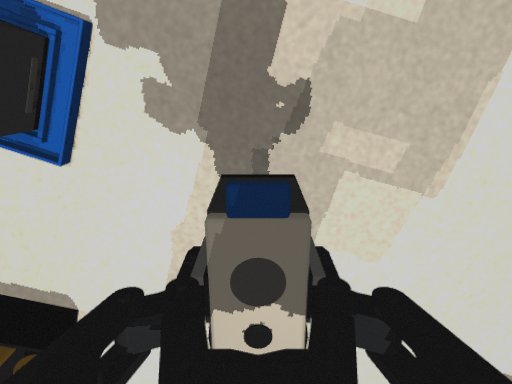

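The side crop shows the held cartridge at (150,200) upright in front of the scanner's face, with the red window glow at (205,135) on its side and a clear gap. The top crop shows all three nests filled with tabs aligned. The wrist view shows the heavy cartridge square in the gripper, touching nothing.

```bash
python3 -c "
from rig import job
print(job.job_done())"
```

```text
the job is handed in; nothing more can be done
None
```

I set the light cartridge (about 0.12 kg) in the free nest with its tab the same way as its neighbours', left the heavy one (about 0.30 kg) held upright and square to the scanner window about 8 cm in front of it, and handed the job in; my first grasp was about 40 mm too high and pressed briefly on the light cartridge's cap, tilting it 5–7° before it settled upright again.

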